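# Clear the lane and set the rack-stop gauge

### The job

With the standing pusher, not with the fingers, sweep the three loose screw caps out of the gauge's lane and right into the three-sided bay, and leave the pusher standing upright on the worktop, let go and out of the stop arm's way. Then press the gauge's lock button fully down, draw the stop arm out by its grip until its pointer stands at the one long mark of the rule, and finish while still holding it there against its return spring. Do not disturb the timer, the slide box or the pen.

Things in the scene. Friction and masses are not known exactly. Their poses are not given: they have to be found in the camera images.
- gauge: Fixed gauge: foot plate, grey tube (44 mm wide, y -200 to -10 mm, top z = 60 mm) with a telescoping arm, and a rule on the worktop (x 60 to 84, y -20 to 195 mm, 5 mm high) marked every 20 mm from y = 30; only the thick mark at y = 150 crosses it all. Origin on the worktop at the tube's mouth; +y is the way the arm extends and the middle line of the lane, the strip from the stop plate to the bay.
- stop_arm: The moving part of the gauge: square steel arm with the stop plate, pointer and grip at its end. Its axes are the gauge's; its origin is the gauge's origin shifted along gauge +y by the extension.
- extension (a joint): Extension of the stop arm along the gauge's +y, m: 0 at the start (fully in), 0.150 the end of its travel; 0.120 when the pointer stands at the long mark. Locked (gives a few mm when pulled hard) until the lock button is down; a spring draws it back in with 4.5 N at 0 and 6.3 N at 0.120, so it goes back when let go.
- stop_grip (a point): Upright black grip, 26 mm (gauge x) by 20 mm (gauge y), on the stop plate at the arm's end, at gauge (0, 30 mm + extension). This point: middle of its underside, z = 64 mm; its top at z = 118 mm. The steel stop plate below is 84 mm wide (gauge x), 8 mm thick and ends 4 mm above the worktop.
- pointer_tip (a point): Tip of the black pointer that sticks out sideways from the stop plate over the rule, 4 mm above it; at gauge (66, 30 mm + extension).
- long_mark (a point): Middle of the long mark on the rule; the pointer tip has the same gauge y when the arm is set.
- lock_button (a joint): How far the lock button is pressed down, m: 0 up (arm locked), 0.006 fully down (arm free). It needs 3 N, moves straight down, and stays where it is left.
- button_top (a point): Centre of the top of the round grey lock button (24 mm diameter) on the gauge's tube, 90 mm behind the tube's mouth (gauge y = -90 mm), at z = 74 mm when up.
- bay: Fixed bare-steel three-sided fence on the worktop, no floor, walls 30 mm high and 5 mm thick, inside 136 mm wide (its x) and 110 mm deep (its y). Origin on the worktop in the middle of its open side; +y points into the bay. It stands across the end of the lane, 270 mm from the gauge's origin along the lane.
- pusher: Loose grey T-shaped pusher, 0.22 kg, stands by itself: blade 104 mm wide (its x), 36 mm high, front face at y = +10 mm; two wings reach forward to y = +30 mm (92 mm free between them); heel back to y = -38 mm; upright black handle 24 mm (x) by 20 mm (y), top at z = 120 mm. Origin below the handle on the worktop; it pushes towards its +y.
- cap_1: Grey ribbed screw cap, loose, one of three alike: 24 mm diameter, 15 mm high; origin in the centre of its underside. It starts flat in the lane 135 to 230 mm from the gauge's origin and up to 30 mm from the middle line.
- cap_2: Grey ribbed screw cap, loose, one of three alike: 24 mm diameter, 15 mm high; origin in the centre of its underside. It starts flat in the lane 135 to 230 mm from the gauge's origin and up to 30 mm from the middle line.
- cap_3: Grey ribbed screw cap, loose, one of three alike: 24 mm diameter, 15 mm high; origin in the centre of its underside. It starts flat in the lane 135 to 230 mm from the gauge's origin and up to 30 mm from the middle line.
- timer: Bystander: small white timer, 64 x 64 x 19 mm, origin in the middle of its underside.
- slide_box: Bystander: closed blue slide box, 170 x 105 x 38 mm, origin in the middle of its underside.
- pen: Bystander: blue pen, 142 mm long, 9 mm thick, origin in the middle of its underside.
There are look-alikes about, which are no part of the job. Leave any yellow look-alike of the pusher alone.

How it is judged (in metres and radians):
On the way, in this order (a step that is already met when the one before it is completed fails the run):
1. all three caps swept into the bay while the pusher is held, the gauge still locked and in (y of cap_1 in the frame of bay between 0.01 and 0.115 m and x of cap_1 in the frame of bay between -0.068 and 0.068 m and height (world z) of each of cap_1, cap_2, cap_3 below 0.03 m and y of cap_2 in the frame of bay between 0.01 and 0.115 m and x of cap_2 in the frame of bay between -0.068 and 0.068 m and y of cap_3 in the frame of bay between 0.01 and 0.115 m and x of cap_3 in the frame of bay between -0.068 and 0.068 m and contact force between the fingers and pusher above 1 N and value of joint extension below 0.01 m and value of joint lock_button below 0.004 m), for 0.1 s.
2. lock button fully down, arm still in (value of joint lock_button above 0.0048 m and value of joint extension below 0.01 m), for 0.1 s.
3. arm drawn out by its grip to the long mark (value of joint extension between 0.115 and 0.125 m and contact force between the fingers and stop_arm above 2 N), for 0.3 s.
At the end, for the whole second after the job is handed in: The fingers still grip the stop arm's grip (over 2 N), extension 0.115 to 0.125 m, button down; all three caps in the bay, centres at least 10 mm past its mouth; the pusher standing upright on the worktop, at rest, let go, not touching the gauge (all of step 3 and y of cap_1 in the frame of bay between 0.01 and 0.115 m and x of cap_1 in the frame of bay between -0.068 and 0.068 m and height (world z) of each of cap_1, cap_2, cap_3 below 0.03 m and y of cap_2 in the frame of bay between 0.01 and 0.115 m and x of cap_2 in the frame of bay between -0.068 and 0.068 m and y of cap_3 in the frame of bay between 0.01 and 0.115 m and x of cap_3 in the frame of bay between -0.068 and 0.068 m and value of joint lock_button above 0.0045 m and height (world z) of pusher below 0.01 m and angle between pusher's own z axis and vertical below 0.15 rad and linear speed of pusher below 0.02 m/s and contact force between the fingers and pusher below 0.1 N and contact force between pusher and gauge below 0.1 N); the arm keeps its last pose, push and grip.
It fails at once if a cap is touched by the robot instead of the pusher (contact force between any of the fingers, the arm and cap_1 above 0.3 N or contact force between any of the fingers, the arm and cap_2 above 0.3 N or contact force between any of the fingers, the arm and cap_3 above 0.3 N).
It fails at once if the timer is disturbed (distance of timer from where it was at the start of the episode above 0.02 m).
It fails at once if the slide box is disturbed (distance of slide_box from where it was at the start of the episode above 0.02 m).
It fails at once if the pen is disturbed (distance of pen from where it was at the start of the episode above 0.02 m).
It also fails if it takes over 72 s, if anything falls off the work surface, if the arm or the gripper's body presses on something with over 40 N, if the wrist force passes 120 N, or if a joint passes its speed limit or range.

### The arm

A 6-joint arm with a two-finger parallel gripper is mounted at the origin on a cart in front of the work surface, level with it; the furniture and walls round the work are solid. World frame = base frame: x ahead of the robot, y to its left, z up, the work surface at z = 0. Lengths are in m, angles in degrees, forces in N, time in s.
With the tool pointing down it reaches from about 0.35 to 0.875 m from the base axis. Payload 4.2 kg.
Tool frame: the origin (TCP) lies midway between the tips of the shut fingers; the grasp point (between the pads) lies 19 mm behind it (r.pinch_z is the distance from the TCP to the grasp point, in m); z points along the fingers, y is the line along which they close (so a half turn about z gives the same grasp; the last joint's range is limited). The gripper opens to 87 mm and grips with 3 to 60 N. Pads are 19 mm wide; open, the fingers measure 117 mm over their backs; the gripper's body (75 mm by 190 mm) begins 51 mm behind the grasp point.
Start: joints at [-52.964, 22.042, 0.453, 0, -68.411, -14.817], TCP at [0.236, -0.579, 0.223] pointing down, gripper open.
Joint ranges: [-179.83, 179.83], [-69.29, 118.12], [-61.27, 80.66], [-181.25, 117.63], [-171.15, -9.14], [-177.46, 177.46]. Speed limits (degrees/s): [159.86, 159.86, 180, 180, 180, 180].

### API

Orientations are given as a 3x3 rotation matrix whose columns are the frame's x, y, z axes.
In Python, from station import r, imaging, models gives the robot as it stands. The module is installed in compiled form; this text tells all that it offers.
- The arm moves only by the tool apply_moves, never from a script. Its argument "moves" is a list of rows, each a list of 2 entries, a list of its own where there are three numbers: the shift along the tool's x, y, z in m, then the turn about the tool's z in degrees. A call has 1 to 5 rows; each row shifts and turns the commanded pose from where the row before left it, along the tool's axes as they then stand; what a row does not reach is not made up. A row lasts 1/12 s, in which the tool goes at most 41.7 mm and 7.16 degrees, less where a joint would pass 70% of its speed; a pose out of reach is approached as far as the arm can. A call is refused whole if a number of a shift passes 0.0417 or a number of a turn 7.16, either way. A call with a gripper value outside its range is refused whole. "hand" is the finger opening in m, from 0 to 0.087, set as the call begins (left out, the last holds). The fingers move at their own pace and stop on an object; the grip force is fixed at half the most. Time passes only in rows, so rows that do not move let the fingers close. It gives the time, the measured TCP pose, the force, the opening and the grip force at its end, in the units of the state.
- r.sense(): the state, without advancing time (a new reading comes with each control period).
- imaging.capture(name): name is "scene" or "top"; returns a dict with "frame" (400x640x3 uint8, blue, green, red), "intrinsics" (3x3 intrinsics, pixels), "eye" and "orientation" of the camera in the world. Camera axes: x right, y down, z forward; pixel columns grow to the right and rows downward; lengths in m; the calibration is good to about 2 mm. A picture is of the moment at which its call begins. There is no depth.
- r.finish_job(): hands the job in; it is judged then, once.
Trained networks look in a picture, given as the dict that the camera call returned (one of the last four; its "shot" number tells which), for a name from the list of things; names that differ only in an ending like _2 or _b are one class to them, and where a whole thing is asked for, a point or a joint stands for the part that bears it (a point fixed in the world has none). Each returns a list of dicts, best first, with "confidence" (0 to 1); they miss things now and then, are a little off and sometimes report something else, mostly with a low value. They report only what shows in the picture. A call takes as long as a camera call. They do not tell look-alikes from the thing itself.
- models.cut_out(picture, target): "region" (400x640 bool, what is visible of it) and "extent" ([left, top, width, height] as shares, 0 to 1, of the picture: columns of its width, rows of its height, round what is visible of it).
- models.place_of(picture, target): "at" ([column, row] as shares, 0 to 1, of the picture: columns of its width, rows of its height: a listed point, or the origin of a listed thing).
The state is a dict: "time_s": time; "joints": joint angles; "joint_velocities": joint speeds; "effort": joint torques, N m; "tcp_pos": TCP position; "ee_rot": TCP orientation; "wrist_force": force on the tool from outside, world axes, zero at the start; "moment": the same for the moment, N m; "gripper_width": opening from 0.0 (shut) to 1.0 (fully open); "gripper_force": force on a finger pad.
Only numpy, scipy, OpenCV 4.12 (cv2) and the standard library are available. Lean on these libraries where they do the work, as an engineer would, in place of code of your own. Each camera call takes 0.05 s, during which the arm holds its last target. There are 200 camera calls.

## Working session

There is one attempt and no reset: what is moved stays moved. The work goes in short steps, Python scripts to look and compute and a tool call to move; the robot and the scene stay as the last step left them, time stands still between calls to the robot, and variables do not carry over. Pictures are saved under pics/ and viewed, at most 10 in all, crops included, and the job is handed in when it is done.

Besides the shell and the picture viewer there is one more tool, called after "Request:" in YAML: its name, and indented under it one key for each argument. apply_moves: Moves the arm, as the interface text tells. Its arguments: {"type":"object","properties":{"moves":{"type":"array"},"hand":{"type":"number"}},"required":["moves"]}

```bash
mkdir -p pics; cat > h.py <<'E'
import numpy as np, cv2
from station import r, imaging, models
def ray(p,at):
    K=np.array(p["intrinsics"]);R=np.array(p["orientation"])
    d=R@np.linalg.inv(K)@np.array([at[0]*640,at[1]*400,1.]);return np.array(p["eye"]),d/np.linalg.norm(d)
def onz(p,at,z):
    e,d=ray(p,at);return e+d*(z-e[2])/d[2]
def tri(a,b):
    A=np.zeros((3,3));B=np.zeros(3)
    for e,d in (a,b):
        M=np.eye(3)-np.outer(d,d);A+=M;B+=M@e
    return np.linalg.solve(A,B)
def proj(p,X):
    q=np.array(p["intrinsics"])@(np.array(p["orientation"]).T@(np.array(X)-p["eye"]));return q[:2]/q[2]
E
python3 - <<'E'
from h import *
np.set_printoptions(precision=4,suppress=True)
P={n:imaging.capture(n) for n in("scene","top")}
for n,p in P.items():
    cv2.imwrite(f"pics/{n}0.png",p["frame"]);print(n,p["eye"],np.array(p["orientation"]).tolist())
Z=dict(gauge=0,stop_grip=.064,pointer_tip=.009,long_mark=.005,button_top=.074,bay=0,pusher=0,cap_1=0,timer=0,slide_box=0,pen=0)
for t,z in Z.items():
    for n,p in P.items():
        for o in models.place_of(p,t): print(t,n,round(o["confidence"],2),np.round(np.array(o["at"])*[640,400],1),onz(p,o["at"],z))
s=r.sense();print(s["time_s"],s["tcp_pos"],s["ee_rot"],s["gripper_width"])
E
```

```text
scene [-0.0287  0.6924  1.0971] [[-0.7012268495344569, -0.5589426408600264, 0.4425652830039869], [-0.7128201769993577, 0.5383741271052264, -0.4494893708713137], [0.01297307806897495, -0.6306634787999895, -0.7759479852111939]]
top [0.449  0.1004 1.3891] [[0.0006803953660395834, -0.9945248213984448, 0.10449840517700514], [-0.9998126620250224, -0.002697928166805749, -0.019166690847541717], [0.01934367898266399, -0.10446578772975594, -0.9943403447901616]]
gauge scene 0.6 [385.9 187.5] [ 0.4608 -0.1572  0.    ]
gauge top 0.84 [389.1 246.5] [ 0.4671 -0.1689  0.    ]
stop_grip scene 0.62 [381.7 176.5] [ 0.4787 -0.1391  0.064 ]
stop_grip top 0.72 [259.9 182.4] [0.6606 0.2358 0.064 ]
stop_grip top 0.56 [387.4 244.5] [ 0.4723 -0.1513  0.064 ]
pointer_tip scene 0.54 [371.3 177.1] [ 0.5325 -0.1509  0.009 ]
pointer_tip top 0.54 [380.6 225.7] [ 0.5325 -0.1413  0.009 ]
long_mark scene 0.83 [347.5 190.9] [ 0.5512 -0.0319  0.005 ]
long_mark top 0.94 [342.3 223.1] [ 0.5407 -0.0203  0.005 ]
button_top scene 0.37 [407.1 161.4] [ 0.456  -0.2646  0.074 ]
button_top top 0.4 [425.7 248.2] [ 0.4611 -0.2648  
[... 688 characters left out ...]
18 -0.0173  0.    ]
cap_1 top 0.36 [317.  244.2] [0.4741 0.0597 0.    ]
timer scene 0.57 [373.5 141.6] [ 0.6683 -0.3249  0.    ]
timer scene 0.31 [356.4 212.8] [0.4581 0.0188 0.    ]
timer top 0.61 [438.7 185.3] [ 0.6635 -0.3327  0.    ]
slide_box scene 0.86 [316.8 174.9] [ 0.6979 -0.0075  0.    ]
slide_box scene 0.63 [375.2 142.4] [ 0.6599 -0.3263  0.    ]
slide_box top 0.81 [334.2 177.8] [0.6867 0.0043 0.    ]
pen scene 0.54 [271.5 218.5] [0.6569 0.2625 0.    ]
pen scene 0.42 [338.  219.2] [0.4854 0.0893 0.    ]
pen top 0.42 [259.8 182.1] [0.6719 0.2428 0.    ]
1.2 [ 0.2364 -0.5786  0.2226] [[-0.9257 -0.3781  0.    ]
 [-0.3781  0.9257 -0.0001]
 [-0.     -0.0001 -1.    ]] 0.9990988511248227
```

```bash
python3 - <<'E'
import cv2
a=cv2.imread("pics/top0.png")[130:330,120:520];cv2.imwrite("pics/top0c.png",cv2.resize(a,(800,400),interpolation=cv2.INTER_CUBIC))
a=cv2.imread("pics/scene0.png")[110:350,180:480];cv2.imwrite("pics/scene0c.png",cv2.resize(a,(750,600),interpolation=cv2.INTER_CUBIC))
E
```

```text
(no output)
```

View pics/top0c.png

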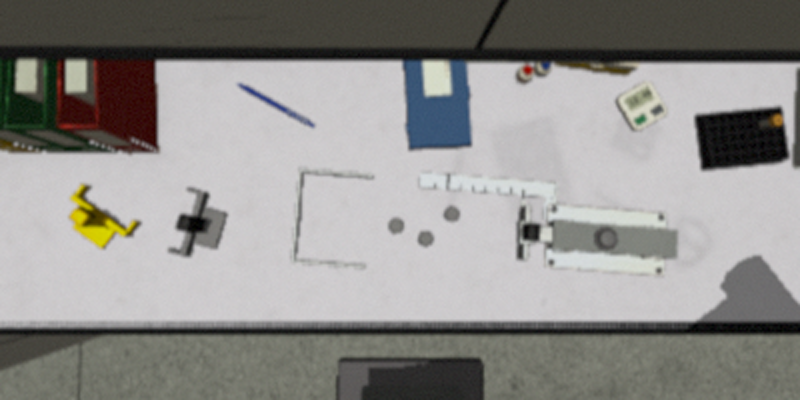

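View pics/scene0c.png

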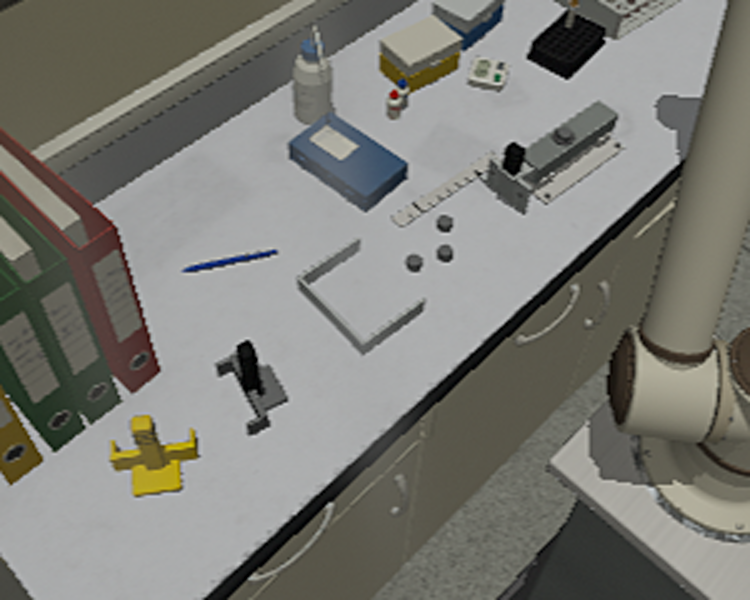

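The top picture shows the grey pusher at about (216,241), facing left towards the bay. The bay opens to the right at (270..306, 215..264), with the caps at about (318,243), (333,249) and (346,237). The stop plate and grip are at about (383,246) and the button at (423,249). The yellow look-alike is at about (167,238). I'll refine these poses by fitting silhouettes in both views.

```bash
cat > fit.py <<'E'
from h import *
from scipy.optimize import minimize
def box(x0,x1,y0,y1,z0,z1): return np.array([[x,y,z] for x in(x0,x1) for y in(y0,y1) for z in(z0,z1)])/1000.
M=dict(
 pusher=[box(-52,52,-2,10,0,36),box(-52,-46,0,30,0,36),box(46,52,0,30,0,36),box(-28,28,-38,0,0,8),box(-12,12,-10,10,0,120)],
 stop_grip=[box(-42,42,26,34,4,64),box(-13,13,20,40,64,118),box(-9,9,-10,30,25,45)],
 bay=[box(-73,-68,0,115,0,30),box(68,73,0,115,0,30),box(-73,73,110,115,0,30)],
 cap=[np.array([[12*np.cos(t),12*np.sin(t),z] for t in np.linspace(0,6.28,24) for z in(0,15)])/1000.])
def sil(p,m,q):
    c,s=np.cos(q[2]),np.sin(q[2]);im=np.zeros((1600,2560),np.uint8)
    for b in m:
        X=b@np.array([[c,s,0],[-s,c,0],[0,0,1]])+[q[0],q[1],0]
        u=np.array([proj(p,x) for x in X])*4+1.5
        cv2.fillConvexPoly(im,cv2.convexHull((u*16).round().astype(np.int32)),255,shift=4)
    return cv2.resize(im,(640,400),interpolation=cv2.INTER_AREA)/255.
def fit(views,m,q0,yaw=True):   # views: [(picture, mask)]
    q0=np.array(q0,float)
    def c(v):
        q=np.r_[v[:2]/100,v[2]/20 if yaw else 0]+q0
        return sum(1-np.minimum(a,b).sum()/np.maximum(a,b).sum() for a,b in((sil(p,m,q),k) for p,k in views))/len(views)
    s=minimize(c,np.zeros(3),method="Nelder-Mead",options=dict(initial_simplex=[[0,0,0],[1,0,0],[0,1,0],[0,0,1]] ,xatol=.01,fatol=1e-4,maxiter=150))
    return q0+np.r_[s.x[:2]/100,s.x[2]/20 if yaw else 0],1-s.fun
def near(p,t,X):
    u=proj(p,X);L=models.cut_out(p,t)
    f=lambda o:np.hypot(*(np.array(np.nonzero(o["region"])).mean(1)[::-1]-u))
    L=sorted(L,key=f)
    if L and f(L[0])<12: return L[0]["region"].astype(float)
E
python3 - <<'E'
from fit import *
P={n:imaging.capture(n) for n in("scene","top")}
for t,n0,q,z in (("pusher","pusher",(.488,.363,-.1),.03),("stop_grip","stop_grip",(.464,-.163,-.05),.06),("bay","bay",(.48,.1,-.06),.0),
  ("cap_1","cap",(.4552,.0246,0),0),("cap_2","cap",(.495,-.02,0),0),("cap_3","cap",(.4741,.0597,0),0)):
    off={"bay":[.003,.055,z],"stop_grip":[0,.03,z]}.get(t,[0,0,z])
    V={n:near(p,t,np.array([q[0],q[1],0])+off) for n,p in P.items()}
    for sel in (("scene","top"),("scene",),("top",)):
        v=[(P[n],V[n]) for n in sel if V[n] is not None]
        if len(v)==len(sel):
            s,i=fit(v,M[n0],q,n0!="cap");print(t,sel,np.round(s[:2],4),round(np.degrees(s[2]),2),round(i,3))
        else: print(t,sel,"missing")
L={}
for n,p in P.items():
    for t in("stop_grip","button_top","long_mark","pointer_tip"):
        o=[a for a in models.place_of(p,t) if onz(p,a["at"],.06)[1]<.1]
        if o: L.setdefault(t,[]).append(ray(p,o[0]["at"]))
for t,v in L.items():
    if len(v)==2: print(t,np.round(tri(*v),4))
E
```

```text
pusher ('scene', 'top') [0.4792 0.369 ] -16.97 0.864
pusher ('scene',) [0.4789 0.3705] -17.56 0.87
pusher ('top',) [0.4794 0.3679] -16.12 0.872
stop_grip ('scene', 'top') [ 0.4643 -0.1684] -5.89 0.855
stop_grip ('scene',) [ 0.4664 -0.1667] -5.02 0.869
stop_grip ('top',) [ 0.4638 -0.1688] -5.1 0.863
bay ('scene', 'top') missing
bay ('scene',) [0.4862 0.1015] -3.71 0.696
bay ('top',) missing
cap_1 ('scene', 'top') [0.4593 0.0126] 0.0 0.639
cap_1 ('scene',) [0.4602 0.0096] 0.0 0.408
cap_1 ('top',) [0.4593 0.0125] 0.0 0.871
cap_2 ('scene', 'top') missing
cap_2 ('scene',) [ 0.495 -0.02 ] 0.0 0.0
cap_2 ('top',) missing
cap_3 ('scene', 'top') missing
cap_3 ('scene',) [0.4809 0.0595] 0.0 0.538
cap_3 ('top',) missing
stop_grip [ 0.4726 -0.1472  0.0555]
button_top [ 0.4582 -0.2591  0.0796]
long_mark [ 0.5407 -0.0262  0.0074]
pointer_tip [ 0.5271 -0.1518  0.011 ]
```

```bash
python3 - <<'E'
from fit import *
P={n:imaging.capture(n) for n in("scene","top")}
V=[]
for n,p in P.items():
    g=cv2.cvtColor(p["frame"],cv2.COLOR_BGR2GRAY).astype(int)
    X=np.array([[.38,-.1,0],[.53,-.1,0],[.53,.26,0],[.38,.26,0]]);u=np.array([proj(p,x) for x in X]).round().astype(int)
    roi=np.zeros(g.shape,np.uint8);cv2.fillConvexPoly(roi,u,1)
    bg=np.median(g[roi>0]);m=((g<bg-45)&(roi>0)).astype(np.uint8)
    k,lab,st,ce=cv2.connectedComponentsWithStats(m)
    for i in range(1,k):
        if st[i,4]>8: print(n,st[i,4],ce[i].round(1),onz(p,(ce[i]+.0)/[640,400],.0075).round(4))
    w=np.clip((bg-g)/60.,0,1)*(roi>0); w[w<.2]=0
    for i in range(1,k):
        if st[i,4]>8 and onz(p,ce[i]/[640,400],.0075)[1]<.085:
            x,y,a,b=st[i,:4]; w[y-2:y+b+2,x-2:x+a+2]=0
    V.append((p,w))
for v in (V,V[:1],V[1:]):
    s,i=fit(v,M["bay"],(.488,.101,-.08));print("bay",s.round(4),np.degrees(s[2]).round(2),round(i,3))
# rule: bright, fit line of marks? overlay instead
a=P["top"]["frame"].copy()
for n0,q in(("pusher",(.4792,.369,-.296)),("stop_grip",(.4645,-.168,-.09)),("bay",s)):
    k=(sil(P["top"],M[n0],q)>.5).astype(np.uint8);c,_=cv2.findContours(k,0,2);cv2.drawContours(a,c,-1,(0,0,255),1)
c,s_=np.cos(-.09),np.sin(-.09)
for x,y,z in((60,195,5),(84,195,5),(60,-20,5),(84,-20,5),(60,150,5),(84,150,5),(-22,-200,60),(22,-200,60),(-22,-10,60),(22,-10,60),(0,-90,74)):
    u=proj(P["top"],[.4645+(c*x-s_*y)/1e3,-.168+(s_*x+c*y)/1e3,z/1e3]);a[int(round(u[1])),int(round(u[0]))]=(0,255,0)
cv2.imwrite("pics/ov1.png",cv2.resize(a[190:280,200:470],(800,267),interpolation=cv2.INTER_NEAREST))
E
```

```text
scene 37 [357.5 199.1] [ 0.4958 -0.0278  0.0075]
scene 38 [357.5 211. ] [0.4576 0.0144 0.0075]
scene 40 [345.2 214.8] [0.4771 0.0602 0.0075]
scene 175 [327.3 240.3] [0.4449 0.1856 0.0075]
top 63 [268.7 242. ] [0.4808 0.2116 0.0075]
top 52 [345.5 236.5] [ 0.4982 -0.03    0.0075]
top 51 [317.5 242.4] [0.4795 0.0584 0.0075]
top 49 [332.3 248.9] [0.4592 0.0118 0.0075]
bay [ 0.4861  0.0985 -0.0633] -3.63 0.376
bay [ 0.4853  0.1028 -0.0543] -3.11 0.442
bay [ 0.4875  0.0974 -0.0774] -4.44 0.387
```

View pics/ov1.png

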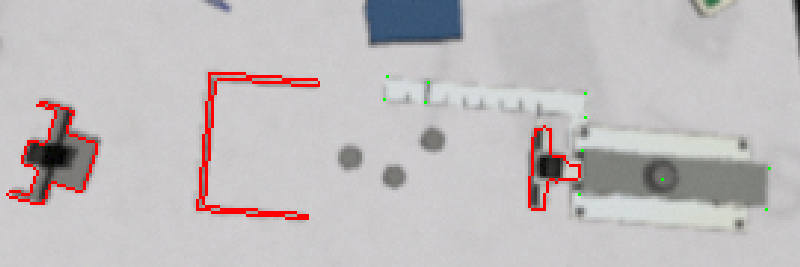

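The overlay matches the pusher, bay, gauge and long mark well. In the gauge frame the caps are at about (20,141), (-22,180) and (-6,228) mm. Next I'll move above the pusher.

```bash
cat > plan.py <<'E'
from h import *
import sys,json
from math import *
from scipy.spatial.transform import Rotation as Ro
# args: x y z [yaw of thing, deg: tool y at 90+yaw] [max step]
a=[float(v) for v in sys.argv[1:]]
s=r.sense();T=np.array(a[:3]);R=np.array(s["ee_rot"]);p=np.array(s["tcp_pos"])
ang=degrees(atan2(R[1,1],R[0,1]));turn=ang-(90+a[3]) if len(a)>3 else 0
turn=(turn+90)%180-90; st=a[4] if len(a)>4 else .0405
d=T-p;n=max(1,ceil(np.linalg.norm(d)/st),ceil(abs(turn)/7));rows=[]
for i in range(n):
    rows.append([*(R.T@(d/n)).round(4).tolist(),round(turn/n,2)]);R=R@Ro.from_euler("z",turn/n,degrees=True).as_matrix()
print("t",round(s["time_s"],2),"ang",round(ang,2),"tilt",R[2,2].round(5),p.round(4),"F",np.round(s["wrist_force"],1),"w",round(s["gripper_width"]*.087,4),"gf",round(s["gripper_force"],1))
for i in range(0,n,5): print(json.dumps([[q[:3],q[3]] for q in rows[i:i+5]]))
E
python3 plan.py .45 -.1 .2226 -17
```

```text
t 2.4 ang 112.22 tilt -1.0 [ 0.2364 -0.5786  0.2225] F [-0.7  0.1  0.2] w 0.0868 gf 0.0
[[[-0.0291, 0.0279, -0.0], 3.02], [[-0.0276, 0.0294, -0.0], 3.02], [[-0.026, 0.0308, -0.0], 3.02], [[-0.0244, 0.0321, -0.0], 3.02], [[-0.0227, 0.0333, -0.0], 3.02]]
[[[-0.0209, 0.0345, -0.0], 3.02], [[-0.019, 0.0355, -0.0], 3.02], [[-0.0171, 0.0365, -0.0], 3.02], [[-0.0152, 0.0373, -0.0], 3.02], [[-0.0132, 0.0381, -0.0], 3.02]]
[[[-0.0112, 0.0387, -0.0], 3.02], [[-0.0091, 0.0393, -0.0], 3.02], [[-0.0071, 0.0397, -0.0], 3.02]]
```

Request:
apply_moves:
  moves:
    - [[-0.029, 0.028, 0], 3]
    - [[-0.0275, 0.0295, 0], 3]
    - [[-0.026, 0.031, 0], 3]
    - [[-0.0245, 0.032, 0], 3]
    - [[-0.0225, 0.0335, 0], 3]
  hand: 0.087

```text
time_s: 2.82
tcp_pos: [0.3182, -0.3925, 0.2226]
ee_rot: [[-0.992, -0.122, 0.0], [-0.122, 0.992, -0.0], [-0.0, -0.0, -1.0]]
wrist_force: [0.7, -0.3, 0.2]
gripper_width: 1.005
gripper_force: 0.0
```

Request:
apply_moves:
  moves:
    - [[-0.021, 0.0345, 0], 3]
    - [[-0.019, 0.0355, 0], 3]
    - [[-0.017, 0.0365, 0], 3]
    - [[-0.015, 0.0375, 0], 3]
    - [[-0.013, 0.038, 0], 3]

```text
time_s: 3.23
tcp_pos: [0.3997, -0.2078, 0.223]
ee_rot: [[-0.99, 0.138, 0.001], [0.138, 0.99, -0.0], [-0.001, -0.0, -1.0]]
wrist_force: [1.0, 0.3, 1.1]
gripper_width: 0.997
gripper_force: 0.0
```

Request:
apply_moves:
  moves:
    - [[-0.011, 0.0385, 0], 3]
    - [[-0.009, 0.0395, 0], 3]
    - [[-0.007, 0.04, 0], 3]

```text
time_s: 3.48
tcp_pos: [0.4483, -0.0968, 0.2231]
ee_rot: [[-0.957, 0.291, 0.001], [0.291, 0.957, 0.0], [-0.001, 0.0, -1.0]]
wrist_force: [1.3, -0.9, -0.6]
gripper_width: 1.003
gripper_force: 0.0
```

```bash
python3 plan.py .4792 .369 .2 -17
```

```text
t 3.48 ang 73.09 tilt -1.0 [ 0.4483 -0.0968  0.2231] F [ 1.3 -0.9 -0.6] w 0.0872 gf 0.0
[[[0.0088, 0.0379, 0.0019], 0.01], [[0.0088, 0.0379, 0.0019], 0.01], [[0.0088, 0.0379, 0.0019], 0.01], [[0.0088, 0.0379, 0.0019], 0.01], [[0.0088, 0.0379, 0.0019], 0.01]]
[[[0.0089, 0.0379, 0.0019], 0.01], [[0.0089, 0.0379, 0.0019], 0.01], [[0.0089, 0.0379, 0.0019], 0.01], [[0.0089, 0.0379, 0.0019], 0.01], [[0.0089, 0.0379, 0.0019], 0.01]]
[[[0.0089, 0.0379, 0.0019], 0.01], [[0.0089, 0.0379, 0.0019], 0.01]]
```

Motion tracks well.

Request:
apply_moves:
  moves:
    - [[0.0088, 0.038, 0.002], 0]
    - [[0.0088, 0.038, 0.002], 0]
    - [[0.0088, 0.038, 0.002], 0]
    - [[0.0088, 0.038, 0.002], 0]
    - [[0.0088, 0.038, 0.002], 0]

```text
time_s: 3.9
tcp_pos: [0.4604, 0.0979, 0.2129]
ee_rot: [[-0.958, 0.288, 0.001], [0.288, 0.958, 0.0], [-0.001, 0.001, -1.0]]
wrist_force: [0.7, -0.4, 0.1]
gripper_width: 0.996
gripper_force: 0.0
```

Request:
apply_moves:
  moves:
    - [[0.0088, 0.038, 0.002], 0]
    - [[0.0088, 0.038, 0.002], 0]
    - [[0.0088, 0.038, 0.002], 0]
    - [[0.0088, 0.038, 0.002], 0]
    - [[0.0088, 0.038, 0.002], 0]

```text
time_s: 4.32
tcp_pos: [0.4731, 0.2925, 0.2028]
ee_rot: [[-0.958, 0.288, 0.001], [0.288, 0.958, 0.0], [-0.0, 0.0, -1.0]]
wrist_force: [1.2, -0.2, 0.4]
gripper_width: 0.999
gripper_force: 0.0
```

Request:
apply_moves:
  moves:
    - [[0.0088, 0.038, 0.002], 0]
    - [[0.0088, 0.037, 0.002], 0]
    - [[0, 0, 0], 0]

```text
time_s: 4.57
tcp_pos: [0.4785, 0.3733, 0.1973]
ee_rot: [[-0.959, 0.284, 0.001], [0.284, 0.959, 0.001], [-0.001, 0.001, -1.0]]
wrist_force: [0.1, -0.7, -0.4]
gripper_width: 0.999
gripper_force: 0.0
```

```bash
python3 plan.py .4792 .369 .066 -17 .03
```

```text
t 4.57 ang 73.48 tilt -1.0 [0.4785 0.3733 0.1973] F [ 0.1 -0.7 -0.4] w 0.087 gf 0.0
[[[-0.0004, -0.0008, 0.0262], 0.1], [[-0.0004, -0.0008, 0.0262], 0.1], [[-0.0004, -0.0008, 0.0262], 0.1], [[-0.0004, -0.0008, 0.0262], 0.1], [[-0.0004, -0.0008, 0.0262], 0.1]]
```

Request:
apply_moves:
  moves:
    - [[0, -0.001, 0.0262], 0]
    - [[0, -0.001, 0.0262], 0]
    - [[-0.001, -0.001, 0.0262], 0]
    - [[-0.001, -0.001, 0.0262], 0]
    - [[0, 0, 0.0262], 0]

```text
time_s: 4.98
tcp_pos: [0.479, 0.3627, 0.0667]
ee_rot: [[-0.957, 0.289, 0.0], [0.289, 0.957, 0.0], [-0.0, 0.0, -1.0]]
wrist_force: [-0.1, 0.7, 0.2]
gripper_width: 1.003
gripper_force: 0.0
```

Request:
apply_moves:
  moves:
    - [[0, 0, 0], 0]
    - [[0, 0, 0], 0]
    - [[0, 0, 0], 0]
    - [[0, 0, 0], 0]
    - [[0, 0, 0], 0]
  hand: 0.0

```text
time_s: 5.4
tcp_pos: [0.4798, 0.3639, 0.0696]
ee_rot: [[-0.957, 0.289, 0.003], [0.289, 0.957, 0.003], [-0.002, 0.004, -1.0]]
wrist_force: [0.6, 0.4, 0.2]
gripper_width: 0.71
gripper_force: 0.0
```

Request:
apply_moves:
  moves:
    - [[0, 0, 0], 0]
    - [[0, 0, 0], 0]
    - [[0, 0, 0], 0]
    - [[0, 0, 0], 0]
    - [[0, 0, 0], 0]

```text
time_s: 5.82
tcp_pos: [0.4794, 0.3635, 0.0679]
ee_rot: [[-0.957, 0.288, 0.001], [0.288, 0.957, 0.001], [-0.001, 0.002, -1.0]]
wrist_force: [0.9, 2.3, 1.4]
gripper_width: 0.324
gripper_force: 0.7
```

```bash
python3 plan.py .4792 .369 .066 -17 .03; python3 - <<'E'
from fit import *
P={n:imaging.capture(n) for n in("scene","top")}
for n,p in P.items():
    a=p["frame"];u=proj(p,[.479,.369,.06]).astype(int);cv2.imwrite(f"pics/g_{n}.png",cv2.resize(a[u[1]-50:u[1]+50,u[0]-65:u[0]+65],(390,300)))
cv2.imwrite("pics/g.png",np.hstack([cv2.imread("pics/g_scene.png"),cv2.imread("pics/g_top.png")]))
E
```

```text
t 5.82 ang 73.23 tilt -1.0 [0.4794 0.3635 0.0679] F [0.9 2.3 1.4] w 0.0282 gf 0.7
[[[0.0017, 0.0052, 0.0019], 0.23]]
```

View pics/g.png

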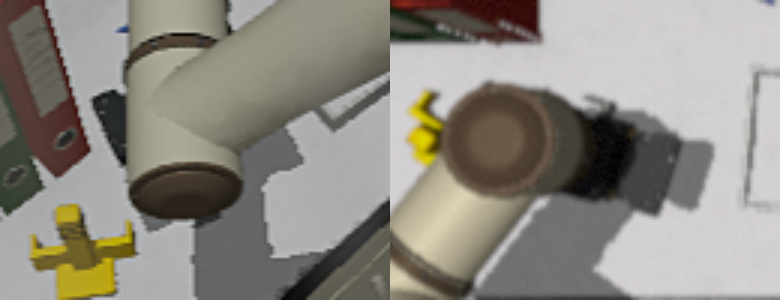

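The arm hides the pusher in both views. The fingers have just reached the handle at 28 mm opening, so I keep closing.

Request:
apply_moves:
  moves:
    - [[0, 0, 0], 0]
    - [[0, 0, 0], 0]
    - [[0, 0, 0], 0]
    - [[0, 0, 0], 0]
    - [[0, 0, 0], 0]

```text
time_s: 6.33
tcp_pos: [0.4793, 0.3634, 0.068]
ee_rot: [[-0.958, 0.288, 0.001], [0.288, 0.958, 0.001], [-0.001, 0.001, -1.0]]
wrist_force: [-0.2, 2.1, 3.4]
gripper_width: 0.229
gripper_force: 29.9
```

```bash
python3 plan.py .4794 .3635 .14 -17 .02
```

```text
t 6.33 ang 73.24 tilt -1.0 [0.4793 0.3634 0.068 ] F [-0.2  2.1  3.4] w 0.0199 gf 29.9
[[[-0.0, 0.0, -0.018], 0.06], [[-0.0, 0.0, -0.018], 0.06], [[-0.0, 0.0, -0.018], 0.06], [[-0.0, 0.0, -0.018], 0.06]]
```

Request:
apply_moves:
  moves:
    - [[0, 0, -0.015], 0]
    - [[0, 0, -0.015], 0]
    - [[0, 0, -0.015], 0]
    - [[0, 0, -0.015], 0]
    - [[0, 0, -0.01], 0]

```text
time_s: 6.75
tcp_pos: [0.4783, 0.3621, 0.1376]
ee_rot: [[-0.957, 0.289, -0.002], [0.289, 0.957, -0.002], [0.001, -0.002, -1.0]]
wrist_force: [-0.3, -0.7, -1.4]
gripper_width: 0.225
gripper_force: 29.9
```

```bash
python3 plan.py .4712 -.0803 .138 -5.1 .03
```

```text
t 6.75 ang 73.19 tilt -1.0 [0.4783 0.3621 0.1376] F [-0.3 -0.7 -1.4] w 0.0196 gf 29.9
[[[-0.0081, -0.0284, 0.0], -0.78], [[-0.0077, -0.0285, 0.0], -0.78], [[-0.0073, -0.0286, 0.0], -0.78], [[-0.0069, -0.0287, 0.0], -0.78], [[-0.0065, -0.0288, 0.0], -0.78]]
[[[-0.0061, -0.0289, 0.0], -0.78], [[-0.0057, -0.0289, 0.0], -0.78], [[-0.0053, -0.029, 0.0], -0.78], [[-0.0049, -0.0291, 0.0], -0.78], [[-0.0045, -0.0291, 0.0], -0.78]]
[[[-0.0041, -0.0292, 0.0], -0.78], [[-0.0037, -0.0293, 0.0], -0.78], [[-0.0033, -0.0293, 0.0], -0.78], [[-0.003, -0.0294, 0.0], -0.78], [[-0.0025, -0.0294, 0.0], -0.78]]
```

Request:
apply_moves:
  moves:
    - [[-0.008, -0.0285, 0], -0.8]
    - [[-0.0075, -0.0285, 0], -0.8]
    - [[-0.0075, -0.0285, 0], -0.8]
    - [[-0.007, -0.0285, 0], -0.8]
    - [[-0.0065, -0.029, 0], -0.8]

```text
time_s: 7.17
tcp_pos: [0.4754, 0.2133, 0.1364]
ee_rot: [[-0.975, 0.221, -0.003], [0.221, 0.975, -0.002], [0.002, -0.002, -1.0]]
wrist_force: [1.5, 0.1, -1.7]
gripper_width: 0.23
gripper_force: 29.9
```

Request:
apply_moves:
  moves:
    - [[-0.006, -0.029, 0], -0.8]
    - [[-0.0055, -0.029, 0], -0.8]
    - [[-0.0055, -0.029, 0], -0.8]
    - [[-0.005, -0.029, 0], -0.8]
    - [[-0.0045, -0.029, 0], -0.8]

```text
time_s: 7.58
tcp_pos: [0.4731, 0.0661, 0.1367]
ee_rot: [[-0.988, 0.152, -0.003], [0.152, 0.988, -0.001], [0.003, -0.001, -1.0]]
wrist_force: [-0.6, 0.1, -1.6]
gripper_width: 0.226
gripper_force: 29.9
```

Request:
apply_moves:
  moves:
    - [[-0.004, -0.029, 0], -0.8]
    - [[-0.0035, -0.029, 0], -0.8]
    - [[-0.0035, -0.029, 0], -0.8]
    - [[-0.003, -0.029, 0], -0.8]
    - [[0, 0, 0], 0]

```text
time_s: 8.0
tcp_pos: [0.471, -0.0526, 0.1365]
ee_rot: [[-0.995, 0.102, -0.004], [0.102, 0.995, -0.001], [0.004, -0.001, -1.0]]
wrist_force: [0.8, -0.3, -2.6]
gripper_width: 0.224
gripper_force: 29.9
```

```bash
python3 plan.py .4712 -.0803 .138 -5.1 .03;  python3 - <<'E'
from fit import *
P={n:imaging.capture(n) for n in("scene","top")}
L=[]
for n,p in P.items():
    a=p["frame"];u=proj(p,[.479,-.05,.06]).astype(int);L.append(cv2.resize(a[u[1]-50:u[1]+50,u[0]-65:u[0]+65],(390,300),interpolation=cv2.INTER_CUBIC))
cv2.imwrite("pics/c.png",np.hstack(L))
E
```

```text
t 8.0 ang 84.15 tilt -0.99999 [ 0.471  -0.0526  0.1365] F [ 0.8 -0.3 -2.6] w 0.0195 gf 29.9
[[[-0.003, -0.0275, -0.0015], -0.75]]
```

View pics/c.png

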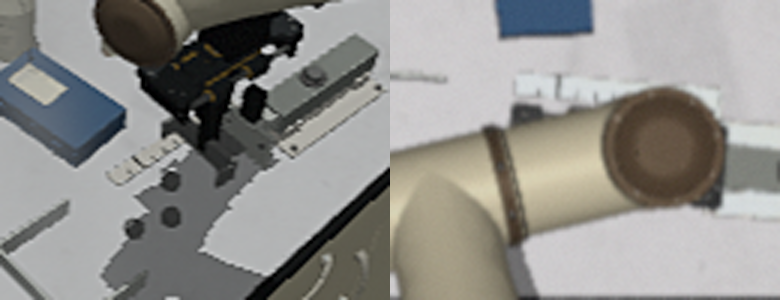

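The pusher hangs upright, with its blade facing the three caps. I'll back off the last 27 mm and lower it.

Request:
apply_moves:
  moves:
    - [[-0.002, -0.014, 0], -0.4]
    - [[-0.001, -0.0135, 0], -0.4]
    - [[0, 0, 0], 0]
    - [[0, 0, 0], 0]

```text
time_s: 8.43
tcp_pos: [0.4732, -0.0761, 0.1371]
ee_rot: [[-0.996, 0.084, -0.001], [0.084, 0.996, 0.0], [0.001, 0.0, -1.0]]
wrist_force: [0.1, -0.9, -0.6]
gripper_width: 0.226
gripper_force: 29.9
```

```bash
python3 plan.py .4712 -.0803 .0685 -5.1 .015
```

```text
t 8.43 ang 85.2 tilt -1.0 [ 0.4732 -0.0761  0.1371] F [ 0.1 -0.9 -0.6] w 0.0197 gf 29.9
[[[0.0003, -0.0009, 0.0137], 0.06], [[0.0003, -0.0009, 0.0137], 0.06], [[0.0003, -0.0009, 0.0137], 0.06], [[0.0003, -0.0009, 0.0137], 0.06], [[0.0003, -0.0009, 0.0137], 0.06]]
```

Request:
apply_moves:
  moves:
    - [[0, -0.001, 0.0137], 0]
    - [[0, -0.001, 0.0137], 0]
    - [[0, -0.001, 0.0137], 0]
    - [[0, -0.001, 0.0137], 0]
    - [[0, 0, 0.0132], 0]

```text
time_s: 8.85
tcp_pos: [0.4731, -0.0794, 0.0688]
ee_rot: [[-0.997, 0.082, -0.0], [0.082, 0.997, 0.0], [0.0, 0.0, -1.0]]
wrist_force: [0.0, -0.3, -1.1]
gripper_width: 0.23
gripper_force: 29.9
```

Request:
apply_moves:
  moves:
    - [[0, 0, 0], 0]
    - [[0, 0, 0], 0]
    - [[0, 0, 0], 0]

```text
time_s: 9.1
tcp_pos: [0.4735, -0.0799, 0.0699]
ee_rot: [[-0.997, 0.082, 0.0], [0.082, 0.997, 0.0], [-0.0, 0.0, -1.0]]
wrist_force: [-0.0, 1.1, -1.8]
gripper_width: 0.23
gripper_force: 30.0
```

```bash
python3 plan.py .4888 .1209 .0685 -5.1 .015
```

```text
t 9.1 ang 85.27 tilt -1.0 [ 0.4735 -0.0799  0.0699] F [-0.   1.1 -1.8] w 0.02 gf 30.0
[[[0.0001, 0.0144, 0.0001], 0.03], [[0.0001, 0.0144, 0.0001], 0.03], [[0.0001, 0.0144, 0.0001], 0.03], [[0.0001, 0.0144, 0.0001], 0.03], [[0.0001, 0.0144, 0.0001], 0.03]]
[[[0.0001, 0.0144, 0.0001], 0.03], [[0.0001, 0.0144, 0.0001], 0.03], [[0.0001, 0.0144, 0.0001], 0.03], [[0.0001, 0.0144, 0.0001], 0.03], [[0.0001, 0.0144, 0.0001], 0.03]]
[[[0.0002, 0.0144, 0.0001], 0.03], [[0.0002, 0.0144, 0.0001], 0.03], [[0.0002, 0.0144, 0.0001], 0.03], [[0.0002, 0.0144, 0.0001], 0.03]]
```

Request:
apply_moves:
  moves:
    - [[0, 0.01, 0.001], 0]
    - [[0, 0.01, 0], 0]
    - [[0, 0.01, 0], 0]
    - [[0, 0.01, 0], 0]
    - [[0, 0.01, 0], 0]

```text
time_s: 9.52
tcp_pos: [0.4776, -0.0294, 0.0688]
ee_rot: [[-0.997, 0.083, 0.001], [0.083, 0.997, 0.0], [-0.001, 0.0, -1.0]]
wrist_force: [-0.2, 1.1, -2.0]
gripper_width: 0.229
gripper_force: 30.0
```

Request:
apply_moves:
  moves:
    - [[0, 0.01, 0], 0]
    - [[0, 0.01, 0], 0]
    - [[0, 0.01, 0], 0]
    - [[0, 0.01, 0], 0]
    - [[0, 0.01, 0], 0]

```text
time_s: 9.93
tcp_pos: [0.4816, 0.0202, 0.0685]
ee_rot: [[-0.997, 0.083, -0.0], [0.083, 0.997, -0.0], [0.0, -0.0, -1.0]]
wrist_force: [-0.7, -0.5, -1.8]
gripper_width: 0.227
gripper_force: 30.0
```

Request:
apply_moves:
  moves:
    - [[0, 0.01, 0], 0]
    - [[0, 0.01, 0], 0]
    - [[0, 0.01, 0], 0]
    - [[0, 0.01, 0], 0]
    - [[0, 0.01, 0], 0]

```text
time_s: 10.35
tcp_pos: [0.4858, 0.0699, 0.0685]
ee_rot: [[-0.997, 0.083, -0.0], [0.083, 0.997, -0.0], [0.0, -0.0, -1.0]]
wrist_force: [-0.2, -0.2, -2.3]
gripper_width: 0.228
gripper_force: 30.0
```

```bash
python3 plan.py .4888 .1209 .0685 -5.1 .006;  python3 - <<'E'
from fit import *
P={n:imaging.capture(n) for n in("scene","top")}
L=[]
for n,p in P.items():
    a=p["frame"];u=proj(p,[.48,.1,.03]).astype(int);L.append(cv2.resize(a[u[1]-50:u[1]+50,u[0]-65:u[0]+65],(390,300),interpolation=cv2.INTER_CUBIC))
cv2.imwrite("pics/d.png",np.hstack(L))
E
```

```text
t 10.35 ang 85.21 tilt -1.0 [0.4858 0.0699 0.0685] F [-0.2 -0.2 -2.3] w 0.0199 gf 30.0
[[[0.0001, 0.0057, 0.0], 0.03], [[0.0001, 0.0057, 0.0], 0.03], [[0.0001, 0.0057, 0.0], 0.03], [[0.0001, 0.0057, 0.0], 0.03], [[0.0002, 0.0057, 0.0], 0.03]]
[[[0.0002, 0.0057, 0.0], 0.03], [[0.0002, 0.0057, 0.0], 0.03], [[0.0002, 0.0057, 0.0], 0.03], [[0.0002, 0.0057, 0.0], 0.03]]
```

View pics/d.png

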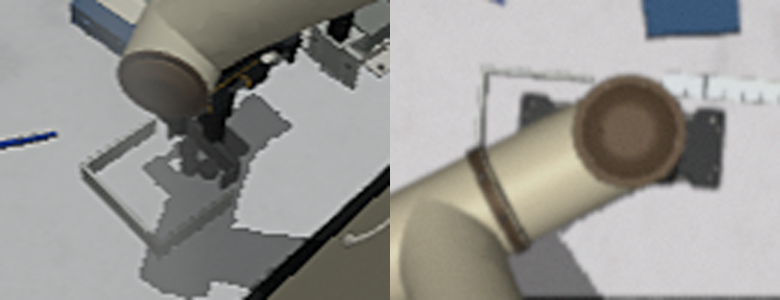

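The caps are bunched in front of the blade at the bay's mouth, and both wings have clearance. I'll push the last 50 mm.

Request:
apply_moves:
  moves:
    - [[0, 0.007, 0], 0]
    - [[0, 0.007, 0], 0]
    - [[0, 0.007, 0], 0]
    - [[0, 0.006, 0], 0]
    - [[0, 0.006, 0], 0]

```text
time_s: 10.87
tcp_pos: [0.4885, 0.1024, 0.0686]
ee_rot: [[-0.997, 0.083, -0.0], [0.083, 0.997, -0.0], [0.0, -0.0, -1.0]]
wrist_force: [-0.2, -0.9, -1.2]
gripper_width: 0.229
gripper_force: 30.0
```

Request:
apply_moves:
  moves:
    - [[0, 0.006, 0], 0]
    - [[0, 0.006, 0], 0]
    - [[0, 0.004, 0], 0]
    - [[0, 0.003, 0], 0]
    - [[0, 0.002, 0], 0]

```text
time_s: 11.28
tcp_pos: [0.4902, 0.1232, 0.0685]
ee_rot: [[-0.997, 0.083, -0.0], [0.083, 0.997, -0.0], [0.0, -0.0, -1.0]]
wrist_force: [0.5, 0.3, -1.7]
gripper_width: 0.226
gripper_force: 30.0
```

Request:
apply_moves:
  moves:
    - [[0, 0, 0.001], 0]
    - [[0, 0, 0], 0]
    - [[0, 0, 0], 0]
    - [[0, 0, 0], 0]

```text
time_s: 11.62
tcp_pos: [0.4902, 0.1226, 0.0675]
ee_rot: [[-0.996, 0.084, -0.0], [0.084, 0.996, -0.0], [0.0, -0.0, -1.0]]
wrist_force: [0.6, -0.6, -2.4]
gripper_width: 0.232
gripper_force: 30.0
```

```bash
python3 plan.py .4888 .1209 .0685 -5.1 .006;  python3 - <<'E'
from fit import *
P={n:imaging.capture(n) for n in("scene","top")}
L=[]
for n,p in P.items():
    a=p["frame"];u=proj(p,[.485,.13,.03]).astype(int);L.append(cv2.resize(a[u[1]-40:u[1]+40,u[0]-50:u[0]+50],(400,320),interpolation=cv2.INTER_CUBIC))
cv2.imwrite("pics/e.png",np.hstack(L))
E
```

```text
t 11.62 ang 85.2 tilt -1.0 [0.4902 0.1226 0.0675] F [ 0.6 -0.6 -2.4] w 0.0202 gf 30.0
[[[0.0012, -0.0018, -0.001], 0.3]]
```

View pics/e.png

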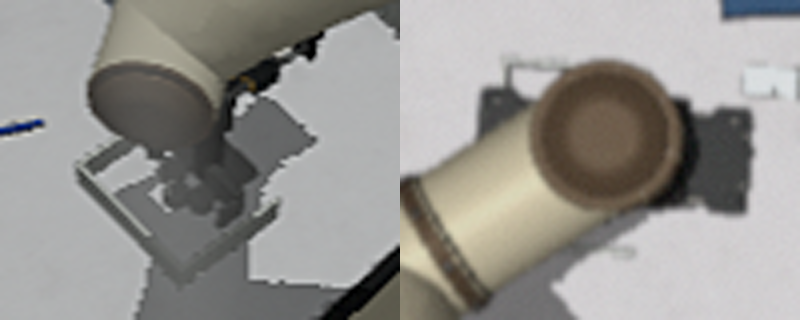

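All three caps are in front of the blade and inside the bay. I'll lower the pusher until it takes its own weight.

Request:
apply_moves:
  moves:
    - [[0, 0, 0.0005], 0]
    - [[0, 0, 0.0005], 0]
    - [[0, 0, 0], 0]

```text
time_s: 11.97
tcp_pos: [0.4904, 0.1227, 0.0671]
ee_rot: [[-0.997, 0.083, 0.0], [0.083, 0.997, -0.0], [-0.0, -0.0, -1.0]]
wrist_force: [-1.3, 0.1, 3.8]
gripper_width: 0.229
gripper_force: 30.0
```

Request:
apply_moves:
  moves:
    - [[0, 0, 0.0005], 0]
    - [[0, 0, 0.0003], 0]
    - [[0, 0, 0], 0]

```text
time_s: 12.22
tcp_pos: [0.4905, 0.1227, 0.0671]
ee_rot: [[-0.997, 0.083, 0.001], [0.083, 0.997, -0.0], [-0.001, -0.0, -1.0]]
wrist_force: [-1.8, -0.0, 9.5]
gripper_width: 0.226
gripper_force: 30.0
```

Request:
apply_moves:
  moves:
    - [[0, 0, -0.0005], 0]
    - [[0, 0, 0], 0]
    - [[0, 0, 0], 0]
    - [[0, 0, 0], 0]
    - [[0, 0, 0], 0]
  hand: 0.06

```text
time_s: 12.63
tcp_pos: [0.4902, 0.1228, 0.066]
ee_rot: [[-0.997, 0.083, -0.0], [0.083, 0.997, -0.0], [0.0, -0.0, -1.0]]
wrist_force: [1.2, 0.2, 0.5]
gripper_width: 0.52
gripper_force: 0.0
```

Request:
apply_moves:
  moves:
    - [[0, 0, 0], 0]
    - [[0, 0, 0], 0]
    - [[0, 0, -0.005], 0]
    - [[0, 0, -0.01], 0]
    - [[0, 0, -0.015], 0]

```text
time_s: 13.05
tcp_pos: [0.4894, 0.1223, 0.0958]
ee_rot: [[-0.996, 0.084, -0.003], [0.084, 0.996, -0.001], [0.003, -0.002, -1.0]]
wrist_force: [-0.1, 0.6, -0.2]
gripper_width: 0.686
gripper_force: 0.0
```

Request:
apply_moves:
  moves:
    - [[0, 0, -0.025], 0]
    - [[0, 0, -0.03], 0]
    - [[0, 0, -0.03], 0]
    - [[0, 0, 0], 0]

```text
time_s: 13.38
tcp_pos: [0.4939, 0.1242, 0.188]
ee_rot: [[-0.997, 0.082, 0.012], [0.082, 0.997, 0.005], [-0.012, 0.006, -1.0]]
wrist_force: [0.9, 0.2, 0.0]
gripper_width: 0.691
gripper_force: 0.0
```

```bash
python3 plan.py .4565 -.2575 .175 -5.1 .04
```

```text
t 13.38 ang 85.31 tilt -0.99991 [0.4939 0.1242 0.188 ] F [0.9 0.2 0. ] w 0.0601 gf 0.0
[[[0.0006, -0.0384, 0.0011], 0.04], [[0.0006, -0.0384, 0.0011], 0.04], [[0.0006, -0.0384, 0.0011], 0.04], [[0.0005, -0.0384, 0.0011], 0.04], [[0.0005, -0.0384, 0.0011], 0.04]]
[[[0.0005, -0.0384, 0.0011], 0.04], [[0.0005, -0.0384, 0.0011], 0.04], [[0.0004, -0.0384, 0.0011], 0.04], [[0.0004, -0.0384, 0.0011], 0.04], [[0.0004, -0.0384, 0.0011], 0.04]]
```

Request:
apply_moves:
  moves:
    - [[0.0005, -0.0385, 0], 0]
    - [[0.0005, -0.0385, 0], 0]
    - [[0.0005, -0.0385, 0], 0]
    - [[0.0005, -0.0385, 0], 0]
    - [[0.0005, -0.0385, 0], 0]
  hand: 0.0

```text
time_s: 13.8
tcp_pos: [0.4712, -0.0704, 0.1817]
ee_rot: [[-0.997, 0.082, 0.001], [0.082, 0.997, 0.0], [-0.001, 0.0, -1.0]]
wrist_force: [0.5, -1.0, 0.3]
gripper_width: 0.4
gripper_force: 0.0
```

Request:
apply_moves:
  moves:
    - [[0.0005, -0.0385, 0], 0]
    - [[0.0005, -0.0385, 0], 0]
    - [[0.0005, -0.0385, 0], 0]
    - [[0.0005, -0.0385, 0], 0]
    - [[0.0005, -0.0385, 0], 0]

```text
time_s: 14.22
tcp_pos: [0.4526, -0.2623, 0.1816]
ee_rot: [[-0.997, 0.083, 0.001], [0.083, 0.997, -0.0], [-0.001, -0.0, -1.0]]
wrist_force: [0.5, -0.6, -0.1]
gripper_width: 0.04
gripper_force: 0.0
```

Request:
apply_moves:
  moves:
    - [[0, 0, 0], 0]
    - [[0, 0, 0], 0]
    - [[0, 0, 0], 0]

```text
time_s: 14.47
tcp_pos: [0.4529, -0.2605, 0.1811]
ee_rot: [[-0.996, 0.084, -0.0], [0.084, 0.996, 0.0], [0.0, 0.0, -1.0]]
wrist_force: [0.1, 0.2, -0.4]
gripper_width: 0.007
gripper_force: 0.0
```

```bash
python3 plan.py .4565 -.2575 .085 -5.1 .03; python3 - <<'E'
from fit import *
P={n:imaging.capture(n) for n in("scene","top")}
L=[]
for n,p in P.items():
    a=p["frame"];u=proj(p,[.485,.13,.03]).astype(int);L.append(cv2.resize(a[u[1]-40:u[1]+40,u[0]-50:u[0]+50],(400,320),interpolation=cv2.INTER_CUBIC))
cv2.imwrite("pics/f.png",np.hstack(L))
E
```

```text
t 14.47 ang 85.17 tilt -1.0 [ 0.4529 -0.2605  0.1811] F [ 0.1  0.2 -0.4] w 0.0006 gf 0.0
[[[-0.0008, 0.0008, 0.024], 0.07], [[-0.0008, 0.0008, 0.024], 0.07], [[-0.0008, 0.0008, 0.024], 0.07], [[-0.0008, 0.0008, 0.024], 0.07]]
```

View pics/f.png

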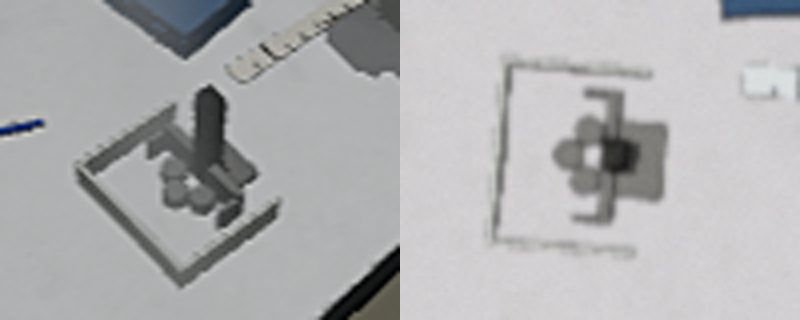

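All three caps are well inside the bay and the pusher is standing upright. Next is the button.

Request:
apply_moves:
  moves:
    - [[-0.0008, 0.0008, 0.024], 0]
    - [[-0.0008, 0.0008, 0.024], 0]
    - [[-0.0008, 0.0008, 0.024], 0]
    - [[-0.0008, 0.0008, 0.024], 0]
    - [[0, 0, 0.005], 0]

```text
time_s: 14.98
tcp_pos: [0.4546, -0.2553, 0.0769]
ee_rot: [[-0.997, 0.082, -0.007], [0.082, 0.997, 0.002], [0.007, 0.002, -1.0]]
wrist_force: [-0.4, 0.2, -0.0]
gripper_width: 0.007
gripper_force: 0.0
```

Request:
apply_moves:
  moves:
    - [[0, 0, 0.003], 0]
    - [[0, 0, 0.003], 0]
    - [[0, 0, 0.003], 0]
    - [[0, 0, 0.002], 0]
    - [[0, 0, 0], 0]

```text
time_s: 15.4
tcp_pos: [0.4577, -0.2577, 0.0703]
ee_rot: [[-0.997, 0.083, 0.003], [0.083, 0.997, -0.001], [-0.003, -0.0, -1.0]]
wrist_force: [1.4, -0.2, 0.9]
gripper_width: 0.007
gripper_force: 0.6
```

Request:
apply_moves:
  moves:
    - [[0, 0, 0.001], 0]
    - [[0, 0, 0.001], 0]
    - [[0, 0, 0.001], 0]
    - [[0, 0, 0], 0]

```text
time_s: 15.73
tcp_pos: [0.4577, -0.2578, 0.0683]
ee_rot: [[-0.997, 0.082, 0.002], [0.082, 0.997, -0.001], [-0.003, -0.001, -1.0]]
wrist_force: [-1.6, 4.7, 11.9]
gripper_width: 0.004
gripper_force: 6.0
```

Request:
apply_moves:
  moves:
    - [[0, 0, 0.001], 0]
    - [[0, 0, 0.001], 0]
    - [[0, 0, 0], 0]

```text
time_s: 15.98
tcp_pos: [0.4577, -0.2579, 0.0682]
ee_rot: [[-0.997, 0.082, 0.003], [0.082, 0.997, -0.002], [-0.003, -0.001, -1.0]]
wrist_force: [-5.3, 6.8, 22.9]
gripper_width: 0.012
gripper_force: 11.8
```

The button has bottomed out at z = 0.068 with 23 N. Next I'll move to the grip.

Request:
apply_moves:
  moves:
    - [[0, 0, -0.02], 0]
    - [[0, 0, -0.035], 0]
    - [[0, 0, -0.035], 0]
    - [[0, 0, 0], 0]

```text
time_s: 16.32
tcp_pos: [0.4604, -0.2594, 0.1612]
ee_rot: [[-0.997, 0.082, 0.012], [0.082, 0.997, -0.005], [-0.013, -0.004, -1.0]]
wrist_force: [0.8, 0.1, 0.0]
gripper_width: 0.006
gripper_force: 0.0
```

```bash
python3 plan.py .4671 -.1381 .16 -5.1 .03; python3 - <<'E'
from fit import *
p=imaging.capture("top")
m=near(p,"stop_grip",[.466,-.138,.06])
if m is not None: print(fit([(p,m)],M["stop_grip"],(.4645,-.168,-.09)))
E
```

```text
t 16.32 ang 85.3 tilt -0.99991 [ 0.4604 -0.2594  0.1612] F [0.8 0.1 0. ] w 0.0005 gf 0.0
[[[0.0006, 0.0243, 0.0001], 0.08], [[0.0007, 0.0243, 0.0001], 0.08], [[0.0007, 0.0243, 0.0001], 0.08], [[0.0008, 0.0243, 0.0001], 0.08], [[0.0008, 0.0243, 0.0001], 0.08]]
```

Request:
apply_moves:
  moves:
    - [[0.0005, 0.0243, 0], 0]
    - [[0.0005, 0.0243, 0], 0]
    - [[0.0005, 0.0243, 0], 0]
    - [[0.0005, 0.0243, 0], 0]
    - [[0.0005, 0.0243, 0], 0]
  hand: 0.07

```text
time_s: 16.83
tcp_pos: [0.4628, -0.1353, 0.1525]
ee_rot: [[-0.996, 0.084, -0.004], [0.084, 0.996, 0.0], [0.004, -0.0, -1.0]]
wrist_force: [0.4, 0.1, -0.2]
gripper_width: 0.3
gripper_force: 0.0
```

Request:
apply_moves:
  moves:
    - [[0, 0, 0], 0]
    - [[0, 0, 0], 0]
    - [[0, 0, 0], 0]
    - [[0, 0, 0], 0]
    - [[0, 0, 0], 0]

```text
time_s: 17.25
tcp_pos: [0.4639, -0.137, 0.1538]
ee_rot: [[-0.996, 0.085, -0.001], [0.085, 0.996, -0.0], [0.001, -0.0, -1.0]]
wrist_force: [-0.1, 0.0, 0.4]
gripper_width: 0.681
gripper_force: 0.0
```

```bash
python3 plan.py .4671 -.1381 .074 -5.1 .02
```

```text
t 17.25 ang 85.14 tilt -1.0 [ 0.4639 -0.137   0.1538] F [-0.1  0.   0.4] w 0.0592 gf 0.0
[[[-0.0008, -0.0002, 0.0199], 0.06], [[-0.0008, -0.0002, 0.0199], 0.06], [[-0.0008, -0.0002, 0.0199], 0.06], [[-0.0008, -0.0002, 0.0199], 0.06]]
```

Request:
apply_moves:
  moves:
    - [[-0.0008, 0, 0.02], 0]
    - [[-0.0008, 0, 0.02], 0]
    - [[-0.0008, 0, 0.02], 0]
    - [[-0.0008, 0, 0.02], 0]
    - [[0, 0, 0], 0]

```text
time_s: 17.67
tcp_pos: [0.4645, -0.1371, 0.0708]
ee_rot: [[-0.996, 0.086, -0.008], [0.086, 0.996, 0.0], [0.008, -0.0, -1.0]]
wrist_force: [-0.3, 0.0, -0.6]
gripper_width: 0.802
gripper_force: 0.0
```

Request:
apply_moves:
  moves:
    - [[0, 0, 0], 0]
    - [[0, 0, 0], 0]
    - [[0, 0, 0], 0]
    - [[0, 0, 0], 0]
    - [[0, 0, 0], 0]
  hand: 0.0

```text
time_s: 18.08
tcp_pos: [0.468, -0.1365, 0.0752]
ee_rot: [[-0.997, 0.083, 0.002], [0.083, 0.997, 0.0], [-0.002, 0.0, -1.0]]
wrist_force: [0.3, 0.9, -0.1]
gripper_width: 0.516
gripper_force: 0.0
```

Request:
apply_moves:
  moves:
    - [[0, 0, 0], 0]
    - [[0, 0, 0], 0]
    - [[0, 0, 0], 0]
    - [[0, 0, 0], 0]
    - [[0, 0, 0], 0]

```text
time_s: 18.5
tcp_pos: [0.4675, -0.1368, 0.0744]
ee_rot: [[-0.997, 0.082, -0.0], [0.082, 0.997, -0.001], [-0.0, -0.001, -1.0]]
wrist_force: [-1.0, -1.0, 1.1]
gripper_width: 0.229
gripper_force: 30.0
```

Request:
apply_moves:
  moves:
    - [[0, 0, 0], 0]
    - [[0, 0, 0], 0]
    - [[0, 0, 0], 0]

```text
time_s: 18.75
tcp_pos: [0.4675, -0.1367, 0.0744]
ee_rot: [[-0.997, 0.083, -0.0], [0.083, 0.997, -0.0], [0.0, -0.0, -1.0]]
wrist_force: [-0.0, -3.4, 1.7]
gripper_width: 0.23
gripper_force: 30.0
```

Request:
apply_moves:
  moves:
    - [[0, 0.006, 0], 0]
    - [[0, 0.008, 0], 0]
    - [[0, 0.008, 0], 0]
    - [[0, 0.008, 0], 0]
    - [[0, 0.008, 0], 0]

```text
time_s: 19.17
tcp_pos: [0.4703, -0.0991, 0.0744]
ee_rot: [[-0.997, 0.083, -0.001], [0.083, 0.997, -0.001], [0.001, -0.001, -1.0]]
wrist_force: [-0.0, -6.4, 2.0]
gripper_width: 0.229
gripper_force: 30.0
```

Request:
apply_moves:
  moves:
    - [[0, 0.01, 0], 0]
    - [[0, 0.01, 0], 0]
    - [[0, 0.01, 0], 0]
    - [[0, 0.01, 0], 0]
    - [[0, 0.01, 0], 0]

```text
time_s: 19.58
tcp_pos: [0.474, -0.0494, 0.0743]
ee_rot: [[-0.997, 0.083, -0.002], [0.083, 0.997, -0.001], [0.002, -0.002, -1.0]]
wrist_force: [-2.3, -6.5, 2.5]
gripper_width: 0.23
gripper_force: 30.0
```

Request:
apply_moves:
  moves:
    - [[0, 0.008, 0], 0]
    - [[0, 0.008, 0], 0]
    - [[0, 0.006, 0], 0]
    - [[0, 0.006, 0], 0]
    - [[0, 0.004, 0], 0]

```text
time_s: 20.0
tcp_pos: [0.4764, -0.0176, 0.0743]
ee_rot: [[-0.997, 0.083, -0.002], [0.083, 0.997, -0.002], [0.002, -0.002, -1.0]]
wrist_force: [-1.5, -6.9, 3.2]
gripper_width: 0.229
gripper_force: 30.0
```

Request:
apply_moves:
  moves:
    - [[0, 0, 0], 0]
    - [[0, 0, 0], 0]
    - [[0, 0, 0], 0]

```text
time_s: 20.25
tcp_pos: [0.4764, -0.0178, 0.0744]
ee_rot: [[-0.997, 0.083, -0.002], [0.083, 0.997, -0.001], [0.002, -0.001, -1.0]]
wrist_force: [-2.1, -5.7, 3.4]
gripper_width: 0.227
gripper_force: 30.0
```

```bash
python3 plan.py .4675 -.1367 .074 -5.1 .5;  python3 - <<'E'
from fit import *
P={n:imaging.capture(n) for n in("scene","top")}
L=[]
for n,p in P.items():
    for t in("pointer_tip","long_mark"):
        for o in models.place_of(p,t)[:2]: print(n,t,round(o["confidence"],2),onz(p,o["at"],.007).round(4))
    a=p["frame"];u=proj(p,[.51,-.02,.0]).astype(int);L.append(cv2.resize(a[u[1]-40:u[1]+40,u[0]-50:u[0]+50],(400,320),interpolation=cv2.INTER_CUBIC))
cv2.imwrite("pics/k.png",np.hstack(L))
E
```

```text
t 20.25 ang 85.23 tilt -1.0 [ 0.4764 -0.0178  0.0744] F [-2.1 -5.7  3.4] w 0.0198 gf 30.0
[[[-0.001, -0.1193, 0.0005], 0.33]]
scene pointer_tip 0.91 [ 0.5396 -0.0185  0.007 ]
scene pointer_tip 0.4 [0.4974 0.1714 0.007 ]
scene long_mark 0.87 [ 0.5382 -0.0454  0.007 ]
top long_mark 0.73 [ 0.5418 -0.0126  0.007 ]
```

View pics/k.png

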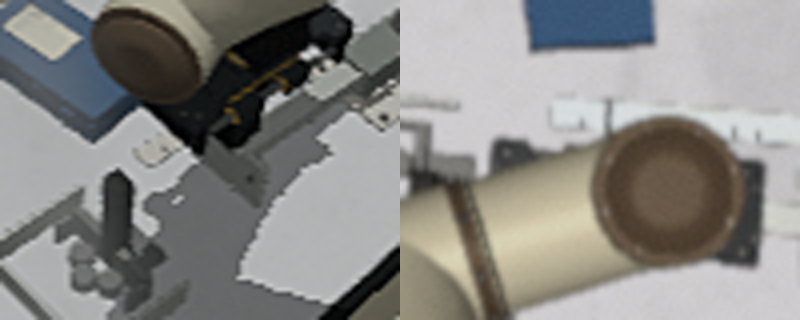

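Measured travel is 119–121 mm, the grip force is holding at 30 N, and the pusher and caps are undisturbed. I'll hold briefly and then hand in.

Request:
apply_moves:
  moves:
    - [[0, 0, 0], 0]
    - [[0, 0, 0], 0]
    - [[0, 0, 0], 0]
    - [[0, 0, 0], 0]
    - [[0, 0, 0], 0]

```text
time_s: 20.97
tcp_pos: [0.4764, -0.0179, 0.0744]
ee_rot: [[-0.997, 0.083, -0.002], [0.083, 0.997, -0.001], [0.002, -0.001, -1.0]]
wrist_force: [-3.0, -5.8, 3.3]
gripper_width: 0.226
gripper_force: 30.0
```

```bash
python3 -c "
from h import *
s=r.sense();print(s['tcp_pos'],s['gripper_force']);print(r.finish_job())"
```

```text
[ 0.47639574 -0.01788357  0.0743538 ] 30.004710133653134
the job is handed in; nothing more can be done
None
```

The job is handed in, with no verdict shown: the caps are in the bay, the pusher is standing free, the button is down, and the stop arm is held at about 120 mm, which I measured from arm travel because the arm hid the pointer.

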